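Clear the trimming plate and reset the extraction unit

TASK

Take the scraper block and wipe all five loose plaster offcuts off the black trimming plate into the chip tray on its open edge (use only the scraper on them, not the gripper or the stylus), then stand the block back in its rest. After that take the stylus from its forked rack, press the recessed reset button in the control unit's sloping panel fully in with the stylus tip and let it spring back, and hang the stylus back in the rack by its collar. Leave everything else on the bench where it is.

Things in the scene. Friction and masses are not known exactly. Their poses are not given: they have to be found in the camera images.
- station: Fixed trimming station, 281 x 226 mm. Black plate 190 (its x) x 210 (its y) mm, top face 45 mm above the bench, with aluminium lips 8 mm higher along both y sides and along the +x side; the -x edge (x = -95, toward the robot) is open and drops into the chip tray: inner x -180 to -95, y -105 to 105, floor at z = 6, outer walls to z = 55. Origin on the bench under the plate's centre; z up.
- chip1: Loose plaster offcut, about 30 x 20 x 14 mm, on the black plate, origin at its middle.
- chip2: Loose plaster offcut, about 30 x 20 x 14 mm, on the black plate, origin at its middle.
- chip3: Loose plaster offcut, about 30 x 20 x 14 mm, on the black plate, origin at its middle.
- chip4: Loose plaster offcut, about 30 x 20 x 14 mm, on the black plate, origin at its middle.
- chip5: Loose plaster offcut, about 30 x 20 x 14 mm, on the black plate, origin at its middle.
- scraper: Scraper block of wood with a flat black rubber sole, upright. Sole and block 30 (x) x 130 (y) x 32 (z) mm; on top a grip bar 24 (x) x 80 (y) mm from z = 32 to 78. Origin at the centre of the sole; symmetric about z by a half turn. 0.15 to 0.3 kg.
- rest: Fixed dark steel rest of the scraper: flat tray 66 (x) x 170 (y) mm, floor at z = 8, 5 mm thick rim to z = 16, inside 56 x 160 mm; the block stands in it sole down, long side along y. Origin on the bench under its centre.
- stylus: Stylus hanging upright: steel shaft 9 mm thick and 65 mm long pointing down (blunt tip at z = -65), collar 34 mm across from z = 0 to 5, grey square handle 16 x 16 mm from z = 5 to 67. Origin on the axis at the collar's underside.
- stylus_tip (a point): The blunt end of the stylus shaft, on its axis.
- rack: Fixed forked rack of the stylus. Fork of two level tines along x, top at z = 85, 8 mm thick, with a slot 16 mm wide (y -8 to 8) between them, open at the -x end (x = -39) and closed at x = 15; the collar rests on the tines with the axis near x = -8, y = 0. Post at x = 26, base plate 85 x 66 x 8 mm. Origin on the bench under its middle.
- unit: Fixed white control unit, about 120 x 150 mm, 130 mm tall at the back. Blue sloping panel facing its -x side and up: outward normal (-0.616, 0, 0.788) in its frame, 38 degrees from vertical. At the panel's centre (0, 0, 92) mm is the mouth of a square well 15 x 15 mm, white-framed, with the reset button 14 mm deep in it. Dial and display play no part. Origin on the bench.
- button_top (a point): Centre of the reset button's face, 14 mm below the panel's surface in the well; the point's z axis is the panel's outward normal.
- button (a joint): Travel of the reset button in m: 0 out, 0.006 fully in; spring of 1 N at first to 4 N fully in.
- bottle: Bystander: amber bottle, 56 mm across, 130 mm tall, origin under its centre.
- jar: Bystander: low white jar, 52 mm across, 60 mm tall, origin under its centre.
- cast: Bystander: plaster dental cast, 60 x 75 mm, 35 mm tall, origin under its centre.
- brush: Bystander: brush 170 mm long lying on the bench along its x.
- spatula: Bystander: spatula 180 mm long lying on the bench along its x.
- driver: Bystander: screwdriver 170 mm long lying on the bench along its x.
Not all that is in view belongs to the job. Leave any green or pink look-alike of the stylus alone.

How it is judged:
On the way, in this order (a step that is already met when the one before it is completed fails the run):
1. All five offcuts lie in the chip tray (x of chip1 in the frame of station between -0.182 and -0.094 m and y of chip1 in the frame of station between -0.107 and 0.107 m and z of each of chip1, chip2, chip3, chip4, chip5 in the frame of station below 0.044 m and x of chip2 in the frame of station between -0.182 and -0.094 m and y of chip2 in the frame of station between -0.107 and 0.107 m and x of chip3 in the frame of station between -0.182 and -0.094 m and y of chip3 in the frame of station between -0.107 and 0.107 m and x of chip4 in the frame of station between -0.182 and -0.094 m and y of chip4 in the frame of station between -0.107 and 0.107 m and x of chip5 in the frame of station between -0.182 and -0.094 m and y of chip5 in the frame of station between -0.107 and 0.107 m), for 0.2 s.
2. The scraper block stands in its rest, let go (x of scraper in the frame of rest between -0.02 and 0.02 m and y of scraper in the frame of rest between -0.02 and 0.02 m and z of scraper in the frame of rest between 0.004 and 0.012 m and angle between scraper's own z axis and vertical below 0.1 rad and contact force between scraper and the fingers below 0.05 N and linear speed of scraper below 0.02 m/s), for 0.2 s.
3. The reset button is pressed in by the stylus tip (value of joint button above 0.0045 m and distance between stylus_tip and button_top below 0.009 m), for 0.05 s.
At the end, for the whole second after the job is handed in: All five offcuts lie inside the chip tray, below the plate top; the scraper stands upright (6 deg) on its sole in its rest, centred within 20 mm; the stylus hangs upright (7 deg) in the slot, collar down on the tines (4 mm); the button is out (1.5 mm); both tools released and still (all of step 1 and all of step 2 and x of stylus in the frame of rack between -0.034 and 0.014 m and y of stylus in the frame of rack between -0.012 and 0.012 m and z of stylus in the frame of rack between 0.081 and 0.089 m and angle between stylus's own z axis and vertical below 0.12 rad and contact force between stylus and the fingers below 0.05 N and linear speed of stylus below 0.02 m/s and value of joint button below 0.0015 m); the robot touches nothing.
It fails at once if An offcut is touched by the gripper, the arm or the stylus (contact force between any of chip1, chip2, chip3, chip4, chip5 and the fingers above 0.2 N or contact force between any of chip1, chip2, chip3, chip4, chip5 and the arm above 0.2 N or contact force between any of chip1, chip2, chip3, chip4, chip5 and stylus above 0.2 N).
It fails at once if A bystander is moved by more than 20 mm (distance of any of bottle, jar, cast, brush, spatula, driver from where it was at the start of the episode above 0.02 m).
It also fails if it takes over 72 s, if anything falls off the work surface, if the arm or the gripper's body presses on something with over 40 N, if the wrist force passes 120 N, or if a joint passes its speed limit or range.

ROBOT

A 6-joint arm with a two-finger parallel gripper is mounted at the origin on the work surface. World frame = base frame: x ahead of the robot, y to its left, z up, the work surface at z = 0. Lengths are in m, angles in rad, forces in N, time in s.
With the tool pointing down it reaches from about 0.3 to 0.775 m from the base axis. Payload 14.6 kg.
Tool frame: the origin (TCP) lies at the very end of the fingers, on their centre line; the grasp point (between the pads) lies 19 mm behind it; z points along the fingers, x is the direction in which the jaws open and shut, and the axes are right-handed (so a half turn about z gives the same grasp; the last joint's range is limited). The gripper opens to 94 mm and grips with 3 to 60 N. Pads are 16 mm wide; open, the fingers measure 119 mm over their backs; the gripper's body (75 mm by 177 mm) begins 78 mm behind the grasp point.
Start: joints at [-1.382, 0.3, 1.521, -0, 1.321, -0.067], TCP at [0.139, -0.532, 0.166] pointing down, gripper open.
Joint ranges: [-3.03, 3.03], [-0.79, 2.21], [0.23, 2.52], [-1.04, 4.18], [0, 3.07], [-2.55, 2.55]. Speed limits (rad/s): [2.22, 2.22, 2.57, 3.14, 3.14, 3.14].

INTERFACE

Orientations are given as [roll, pitch, yaw] about the fixed x, y, z axes, in that order (R = Rz(yaw) Ry(pitch) Rx(roll)).
In Python, from station import ctrl gives the robot as it stands.
- The arm moves only by the shell command python3 -m inch 'ROWS' [FORCE]. ROWS is JSON, one flat list of numbers, 7 for each row, row after row: the shift along the tool's x, y, z in cm, then the turn, a rotation vector about the tool's x, y, z in rad, then the opening, from 0 (shut) to 1 (fully open). In form: [tx, ty, tz, wx, wy, wz, claw, tx, ty, tz, wx, wy, wz, claw, ...]. A call has 1 to 20 rows; each row shifts and turns the commanded pose from where the row before left it, along the tool's axes as they then stand; what a row does not reach is not made up. A row lasts 1/8 s, in which the tool goes at most 62.5 mm and 10.7 degrees, less where a joint would pass 70% of its speed; a pose out of reach is approached as far as the arm can. A call is refused whole if a number of a shift passes 6.25 or a number of a turn 0.188, either way. A call with a gripper value outside its range is refused whole. The fingers move at their own pace and stop on an object; FORCE is the grip in N (left out, the last holds). Time passes only in rows, so rows that do not move let the fingers close. It gives the time, the measured TCP pose, the force and the opening at its end, in the units of the state.
- ctrl.get_obs(): the state, without advancing time (a new reading comes with each control period).
- ctrl.camera(name): name is "scene" or "side" or "wrist"; returns (picture, depth): 420x560x3 uint8, red, green, blue; 420x560 float32, m along the optical axis (not along the pixel's ray), 0 where there is no reading.
- ctrl.camera_params(name): a dict with "vertical_fov" (degrees; the focal length in pixels is half the picture's height over the tangent of half this angle, whatever the lens; pixels are square), "cx", "cy" (the principal point, pixels), "camera_from_world" (4x4, takes a point from world to camera coordinates); the wrist camera has in their place "mount" (4x4, takes a point from camera to tool coordinates, whose origin is the TCP and whose axes are the tool frame's). Camera axes: x right, y down, z forward; pixel columns grow to the right and rows downward; lengths in m; the calibration is good to about 2 mm. A picture is of the moment at which its call begins: read the wrist's pose just before it. camera_params takes no time and is no camera call.
- ctrl.hand_in(): hands the job in, once; it reports no verdict.
Trained networks look in the newest picture that a camera, given by its name, has taken for a name from the list of things; names that differ only in an ending like _2 or _b are one class to them, and where a whole thing is asked for, a point or a joint stands for the part that bears it (a point fixed in the world has none). Each returns a list of dicts, best first, with "score" (0 to 1); they miss things now and then, are a little off and sometimes report something else, mostly with a low value. They report only what shows in the picture. A call takes as long as a camera call. They do not tell look-alikes from the thing itself.
- ctrl.spot_in(camera, label): "bbox" ([centre column, centre row, width, height] in pixels, round what is visible of it).
- ctrl.place_of(camera, label): "centre" ([column, row] in pixels: a listed point, or the origin of a listed thing).
The state is a dict: "time_s": time; "qpos": joint angles; "joint_vel": joint speeds; "tau": joint torques, N m; "ee_pos": TCP position; "eef_rot": TCP orientation; "force": force on the tool from outside, world axes, zero at the start; "moment": the same for the moment, N m; "grip_width": finger opening in m.
Only numpy, scipy, OpenCV 4.12 (cv2) and the standard library are available. Lean on these libraries where they do the work, as an engineer would, in place of code of your own. Each camera call takes 0.05 s, during which the arm holds its last target. There are 200 camera calls.

## Working session

There is one attempt and no reset: what is moved stays moved. The work goes in short steps, Python scripts to look and compute and a shell command to move; the robot and the scene stay as the last step left them, time stands still between calls to the robot, and variables do not carry over. Pictures are saved under pics/ and viewed, about 8 in all and at most 12, crops included, and the job is handed in when it is done.

```bash
ls; mkdir -p pics; cat > h.py <<'E'
import numpy as np, cv2
from station import ctrl
from scipy.spatial.transform import Rotation as R
def tool():
    o=ctrl.get_obs(); T=np.eye(4); T[:3,:3]=R.from_euler('xyz',o['eef_rot']).as_matrix(); T[:3,3]=o['ee_pos']; return T
def shot(name):
    T=tool(); im,d=ctrl.camera(name); p=ctrl.camera_params(name)
    f=im.shape[0]/2/np.tan(np.radians(p['vertical_fov'])/2)
    W=T@np.array(p['mount']) if 'mount' in p else np.linalg.inv(np.array(p['camera_from_world']))
    return dict(im=im,d=d,f=f,cx=p['cx'],cy=p['cy'],W=W)
def cloud(s):
    v,u=np.mgrid[:s['d'].shape[0],:s['d'].shape[1]]; d=s['d']
    P=np.stack([(u-s['cx'])/s['f']*d,(v-s['cy'])/s['f']*d,d],-1)
    X=P@s['W'][:3,:3].T+s['W'][:3,3]; X[d==0]=np.nan; return X
def ray(s,c,z):  # intersection of the pixel ray with height z
    r=s['W'][:3,:3]@np.array([(c[0]-s['cx'])/s['f'],(c[1]-s['cy'])/s['f'],1]); o=s['W'][:3,3]
    return o+r*(z-o[2])/r[2]
def save(s,fn,box=None,k=1):
    im=s['im'][:,:,::-1]
    if box: im=im[box[1]:box[3],box[0]:box[2]]
    cv2.imwrite('pics/'+fn,cv2.resize(im,None,fx=k,fy=k,interpolation=cv2.INTER_CUBIC))
E
python3 - <<'E'
from h import *
np.set_printoptions(precision=3,suppress=True)
Z=dict(station=0,scraper=.008,rest=0,stylus=.085,rack=0,unit=0,button_top=.081,chip1=.052,bottle=0,jar=0,cast=0,brush=0.01,spatula=0.01,driver=0.01)
ims=[]
for cam in ('scene','side'):
    s=shot(cam); ims.append(s['im']); print(cam,s['W'][:3,3],s['f'])
    X=cloud(s)
    np.save(cam+'.npy',X)
    for n,z in Z.items():
        for r in ctrl.place_of(cam,n)[:6 if n=='chip1' else 3]: print(n,np.round(r['centre']),round(r['score'],2),ray(s,r['centre'],z))
    save(s,cam+'.png',k=1.4)
print(ctrl.get_obs())
E
```

```text
pics
scene [ 1.178 -0.369  0.809] 395.5102108385883
station [276. 248.] 0.58 [ 0.598 -0.06   0.   ]
scraper [387. 202.] 0.68 [0.621 0.294 0.008]
scraper [356. 144.] 0.6 [0.354 0.392 0.008]
scraper [152. 288.] 0.58 [ 0.557 -0.379  0.008]
rest [383. 206.] 0.87 [0.625 0.278 0.   ]
rest [276. 244.] 0.17 [ 0.588 -0.055  0.   ]
stylus [335. 137.] 0.72 [0.368 0.287 0.085]
stylus [376. 136.] 0.57 [0.433 0.394 0.085]
stylus [357. 145.] 0.44 [0.44  0.316 0.085]
unit [151. 292.] 0.92 [ 0.561 -0.384  0.   ]
chip1 [282. 205.] 0.67 [0.515 0.006 0.052]
chip1 [246. 231.] 0.59 [ 0.547 -0.119  0.052]
chip1 [257. 253.] 0.56 [ 0.624 -0.128  0.052]
chip1 [297. 223.] 0.51 [0.59  0.006 0.052]
chip1 [271. 225.] 0.44 [ 0.563 -0.054  0.052]
chip1 [354. 170.] 0.37 [0.498 0.264 0.052]
bottle [181. 225.] 0.81 [ 0.39  -0.246  0.   ]
jar [301. 158.] 0.8 [ 0.31   0.199 -0.   ]
cast [325. 285.] 0.64 [ 0.757 -0.018  0.   ]
brush [379. 248.] 0.81 [0.744 0.16  0.01 ]
spatula [257. 319.] 0.71 [ 0.759 -0.203  0.01 ]
driver [116. 240.] 0.76 [ 0.361 -0.417  0.01 ]
driver [256. 248.] 0.54 [ 0.578 -0.109  0.01 ]
side [-0.052
[... 655 characters left out ...]
2]
bottle [268. 198.] 0.62 [ 0.604 -0.077  0.   ]
bottle [366. 206.] 0.59 [ 0.388 -0.239  0.   ]
jar [283. 328.] 0.82 [0.309 0.187 0.   ]
cast [213. 185.] 0.85 [ 0.753 -0.008  0.   ]
brush [173. 221.] 0.93 [0.731 0.158 0.01 ]
spatula [257. 150.] 0.57 [ 0.75  -0.186  0.01 ]
{'time_s': 1.5, 'qpos': array([-1.382,  0.3  ,  1.521,  0.   ,  1.321, -0.067]), 'joint_vel': array([-0.   , -0.002,  0.   , -0.   , -0.001,  0.001]), 'tau': array([ -0.   , -53.165, -35.292,   0.071,   0.021,  -0.   ]), 'ee_pos': array([ 0.139, -0.532,  0.166]), 'eef_rot': array([-3.142, -0.   , -1.315]), 'force': array([ 0.202, -0.218,  0.695]), 'moment': array([ 0.077, -0.013, -0.03 ]), 'grip_width': 0.0937365973975614}
```

View pics/side.png

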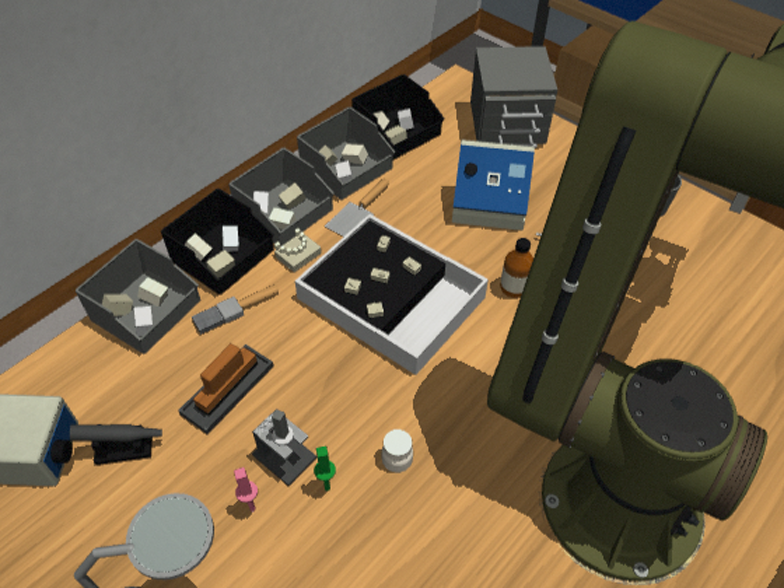

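View pics/scene.png

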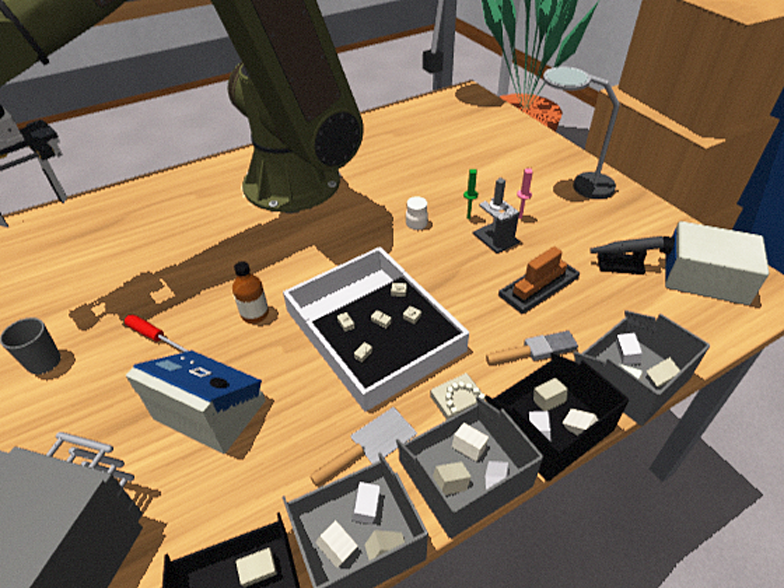

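The side view shows the grey stylus in the rack at about (202,311) raw px. The green look-alike is at (234,335) and the pink one at (175,349), both free-standing. The scraper in its rest is at (159,275), the station with its five chips at (266,205), and the unit at (350,150). Next I'll fit the poses from the depth clouds.

```bash
python3 - <<'E'
from h import *
np.set_printoptions(precision=4,suppress=True)
A=[]
C=[]
for cam in ('scene','side'):
    X=np.load(cam+'.npy').reshape(-1,3); im=cv2.imread(f'pics/{cam}.png'); im=cv2.resize(im,(560,420),interpolation=cv2.INTER_AREA)[:,:,::-1].reshape(-1,3).astype(int)
    A.append(X);C.append(im)
def rect(P,n):
    if len(P)<5: print(n,'few');return
    (c,wh,a)=cv2.minAreaRect((P[:,:2]*1000).astype(np.float32)); print(n,len(P),'c',np.round(c,1),'wh',np.round(wh,1),'ang',round(a,1),'z',np.median(P[:,2]))
for X,c,n in list(zip(A,C,('scene','side')))+[(np.vstack(A),np.vstack(C),'both')]:
    near=lambda x,y,r:(np.hypot(X[:,0]-x,X[:,1]-y)<r)
    z=X[:,2]; dark=c.max(1)<60
    print('==',n)
    rect(X[near(.59,-.06,.2)&(abs(z-.045)<.004)&dark],'plate')
    rect(X[near(.56,-.06,.25)&(z>.049)&(z<.06)&(c.min(1)>90)&(abs(c[:,0]-c[:,2])<12)],'lips')
    rect(X[near(.63,.29,.1)&(z>.080)&(z<.092)],'grip')
    rect(X[near(.63,.29,.1)&(z>.034)&(z<.046)],'block')
    rect(X[near(.63,.29,.12)&(z>.011)&(z<.020)],'restrim')
    rect(X[near(.44,.31,.06)&(z>.082)&(z<.087)],'tines')
    rect(X[near(.44,.31,.06)&(z>.146)&(z<.157)],'handle top')
    b=near(.55,-.37,.12)&(c[:,2]>c[:,0]+40)&(z>.04)
    P=X[b]; 
    for _ in range(3):
        m=np.median(P,0) if _==0 else P.mean(0); u,s,vt=np.linalg.svd(P-m,full_matrices=False); nn=vt[2]*np.sign(vt[2][2]); P=P[abs((P-m)@nn)<.004]
    print('panel',len(P),P.mean(0),nn,'yaw',np.degrees(np.arctan2(-nn[1],-nn[0])))
    chips=near(.58,-.055,.15)&(z>.053)&(z<.068)&(c[:,0]>c[:,2]+12)
    print('chips',len(X[chips]),X[chips].min(0),X[chips].max(0)) if chips.any() else 0
E
```

```text
== scene
plate 3613 c [586.7 -56.4] wh [183.7 206.7] ang 4.5 z 0.04402103116737044
lips 1019 c [604.4 -58.2] wh [404.5 228.6] ang 4.4 z 0.0523070580763525
grip 180 c [624.1 281.7] wh [25.3 82.1] ang 9.2 z 0.0838958175575023
block 193 c [624.6 283.7] wh [ 30.9 133.2] ang 7.2 z 0.038169395762910896
restrim 280 c [622.  285.5] wh [ 67.4 173.1] ang 6.3 z 0.014326987747698805
tines 139 c [450.2 306. ] wh [71.2 53.4] ang 0.9 z 0.08368573800358303
handle top 22 c [442.5 304.6] wh [15.8 14.6] ang 3.4 z 0.14982176818497123
panel 1442 [ 0.5593 -0.3818  0.096 ] [-0.3398  0.5147  0.7872] yaw -56.56163344229183
chips 395 [ 0.5096 -0.1384  0.0533] [0.6364 0.0249 0.0643]
== side
plate 3137 c [589.9 -60.7] wh [193.9 206.3] ang 4.6 z 0.04451185403860958
lips 911 c [602.8 -54.6] wh [401.4 231. ] ang 4.6 z 0.052891386572597066
grip 294 c [619.9 285.9] wh [25.2 80.1] ang 8.6 z 0.08521786091860684
block 327 c [620.7 286. ] wh [ 33.5 131.3] ang 8.1 z 0.03874514913752791
restrim 457 c [618.1 288.8] wh [ 69.8 173.4] ang 6.3 z 0.015053772684137767
tines 329 c [446.7 308.6] wh [73.2 52.8] ang 2.5 z 0.08459670
[... 194 characters left out ...]
1753  0.053 ] [0.6922 0.0531 0.0668]
== both
plate 6750 c [589.7 -58.5] wh [193.9 210.8] ang 4.6 z 0.04421175770871244
lips 1930 c [604.2 -56. ] wh [404.6 233.1] ang 4.4 z 0.05250842287785906
grip 474 c [622.  283.3] wh [28.9 86. ] ang 9.2 z 0.08459959538342116
block 520 c [621.8 284.2] wh [ 35.  135.3] ang 8.3 z 0.03849710063010614
restrim 737 c [619.7 286.9] wh [ 71.8 177.1] ang 7.0 z 0.014710477587290827
tines 468 c [448.2 307.2] wh [75.5 56.3] ang 1.7 z 0.0842909139798737
handle top 77 c [441.  306.4] wh [17.6 21.2] ang 12.9 z 0.1504544193945112
panel 2993 [ 0.5541 -0.3806  0.0932] [-0.3362  0.5154  0.7883] yaw -56.87896268601213
chips 811 [ 0.4955 -0.1753  0.053 ] [0.6922 0.0531 0.0668]
```

```bash
cat >> h.py <<'E'
def go(x,y,z,yaw,s=''):  # remaining shift in tool axes (cm) and turn to a tool-down goal, turn done first
    T=tool(); G=R.from_euler('xyz',[np.pi,0,yaw])
    w=(R.from_matrix(T[:3,:3]).inv()*G).as_rotvec()
    t=np.array([x,y,z])-T[:3,3]
    print(s,'before-turn axes',np.round(T[:3,:3].T@t*100,2),'after-turn axes',np.round(G.inv().apply(t)*100,2),'turn',np.round(w,3))
E
python3 -m inch '[0,0,-1.5,0,0,-0.183,1, 0,0,-1.5,0,0,-0.183,1, 0,0,-1.5,0,0,-0.183,1, 0,0,-1.5,0,0,-0.183,1, 0,0,-1.5,0,0,-0.183,1, 0,0,-1.5,0,0,-0.183,1, 0,0,-1.5,0,0,-0.183,1, 0,0,-1.5,0,0,-0.183,1]'
python3 -c "
from h import *
go(.622,.284,.25,.148)"
```

```text
time_s: 2.5
ee_pos: [0.1392, -0.5321, 0.287]
eef_rot: [3.142, 0.0, 0.155]
force: [-1.2, -0.0, 0.2]
grip_width: 0.0939
 before-turn axes [ 60.31 -73.17   3.69] after-turn axes [ 59.79 -73.6    3.7 ] turn [0.    0.    0.007]
```

```bash

python3 -m inch '[3.5,-4.3,0,0,0,0,1, 3.5,-4.3,0,0,0,0,1, 3.5,-4.3,0,0,0,0,1, 3.5,-4.3,0,0,0,0,1, 3.5,-4.3,0,0,0,0,1, 3.5,-4.3,0,0,0,0,1, 3.5,-4.3,0,0,0,0,1, 3.5,-4.3,0,0,0,0,1, 3.5,-4.3,0,0,0,0,1, 3.5,-4.3,0,0,0,0,1, 3.5,-4.3,0,0,0,0,1, 3.5,-4.3,0,0,0,0,1, 3.5,-4.3,0,0,0,0,1, 3.5,-4.3,0,0,0,0,1, 3.5,-4.3,0,0,0,0,1, 3.5,-4.3,0,0,0,0,1, 3.5,-4.3,0,0,0,0,1, 0,0,0,0,0,0,1]'
python3 - <<'E'
from h import *
s=shot('wrist'); save(s,'w1.png'); X=cloud(s).reshape(-1,3); z=X[:,2]
go(.622,.284,.06,.148)
near=np.hypot(X[:,0]-.622,X[:,1]-.284)<.12
for n,a,b in (('grip',.078,.094),('block',.034,.046),('rim',.011,.020)):
    P=X[near&(z>a)&(z<b)]
    if len(P)>9: print(n,len(P),cv2.minAreaRect((P[:,:2]*1000).astype(np.float32)),np.median(P[:,2]))
E
```

```text
time_s: 4.75
ee_pos: [0.6195, 0.2819, 0.283]
eef_rot: [3.141, 0.004, 0.152]
force: [-0.5, -0.6, -1.2]
grip_width: 0.0944
 before-turn axes [ 0.4  -0.35 22.44] after-turn axes [ 0.34 -0.33 22.45] turn [0.001 0.002 0.003]
grip 1310 ((621.1830444335938, 287.2118835449219), (23.671785354614258, 78.72492218017578), 8.42237377166748) 0.08504427813498303
block 861 ((621.3606567382812, 286.5258483886719), (29.781875610351562, 128.76174926757812), 9.073212623596191) 0.0392481586449252
rim 1271 ((619.0410766601562, 289.8384704589844), (66.23248291015625, 170.4011993408203), 6.909935474395752) 0.015234871771106773
```

View pics/w1.png

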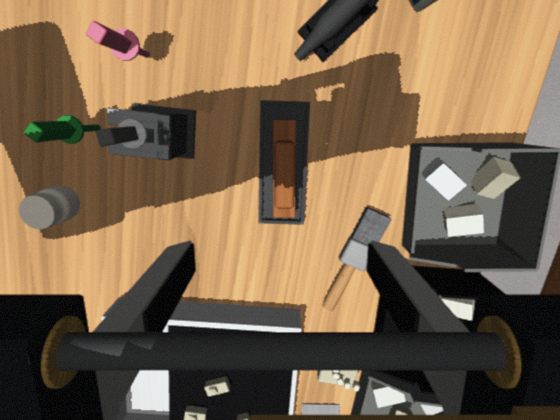

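The wrist view shows the scraper at (284,165), the grey stylus in its fork at (125,133), green at (50,130) and pink at (115,40). The scraper measures (621,287) mm with yaw 8.6°, so I'm descending on it.

```bash

python3 -m inch '[0.24,-0.48,4,0,0,0,1, 0,0,5,0,0,0,1, 0,0,5,0,0,0,1, 0,0,4,0,0,0,1, 0,0,3,0,0,0,1, 0,0,2,0,0,0,0.7, 0,0,0.4,0,0,0,0.5, 0,0,0,0,0,0,0.5, 0,0,0,0,0,0,0.5]' 40
python3 -c "
from h import *
go(.6212,.287,.05,.150)"
```

```text
time_s: 5.92
ee_pos: [0.6213, 0.2844, 0.0539]
eef_rot: [-3.141, -0.002, 0.149]
force: [-0.5, -0.0, 0.7]
grip_width: 0.0574
 before-turn axes [ 0.03 -0.26  0.39] after-turn axes [ 0.03 -0.26  0.39] turn [-0.    -0.002 -0.001]
```

```bash

python3 -m inch '[0.03,-0.26,0.35,0,0,0,0.5, 0,0,0,0,0,0,0.5, 0,0,0,0,0,0,0, 0,0,0,0,0,0,0, 0,0,0,0,0,0,0, 0,0,0,0,0,0,0, 0,0,0,0,0,0,0]' 45
python3 -c "
from h import *
print(tool())
go(.6212,.287,.15,.150)"
```

```text
time_s: 6.8
ee_pos: [0.6206, 0.2868, 0.0489]
eef_rot: [3.142, 0.0, 0.149]
force: [-1.0, 0.1, 1.0]
grip_width: 0.0016
[[ 9.88925401e-01  1.48413447e-01 -9.34639704e-06  6.20632774e-01]
 [ 1.48413447e-01 -9.88925400e-01 -4.36695477e-05  2.86796655e-01]
 [-1.57240376e-05  4.17987939e-05 -9.99999999e-01  4.89316261e-02]
 [ 0.00000000e+00  0.00000000e+00  0.00000000e+00  1.00000000e+00]]
 before-turn axes [ 6.000e-02 -1.000e-02 -1.011e+01] after-turn axes [ 6.000e-02 -1.000e-02 -1.011e+01] turn [ 0.     0.    -0.001]
```

The gripper shut to 1.6 mm, so it isn't holding the bar. I need to look.

```bash

python3 - <<'E'
from h import *
a=shot('wrist'); s=shot('side'); b=shot('scene')
i=[cv2.resize(x,(400,300)) for x in (a['im'],s['im'][200:320,80:240],b['im'][120:270,300:500])]
cv2.imwrite('pics/w2.png',np.vstack([np.hstack(i[:2]),np.hstack([i[2],i[2]*0])])[:,:,::-1])
X=cloud(s).reshape(-1,3); z=X[:,2]; near=np.hypot(X[:,0]-.621,X[:,1]-.287)<.1
for a1,b1 in ((.078,.094),(.034,.046)):
    P=X[near&(z>a1)&(z<b1)]; print(len(P), cv2.minAreaRect((P[:,:2]*1000).astype(np.float32)))
print(ctrl.get_obs()['grip_width'])
E
```

```text
163 ((617.6851806640625, 301.049560546875), (25.122339248657227, 49.627037048339844), 10.466198921203613)
313 ((619.7733154296875, 285.6219177246094), (33.961708068847656, 131.4651336669922), 8.324136734008789)
0.0002634658503751824
```

View pics/w2.png

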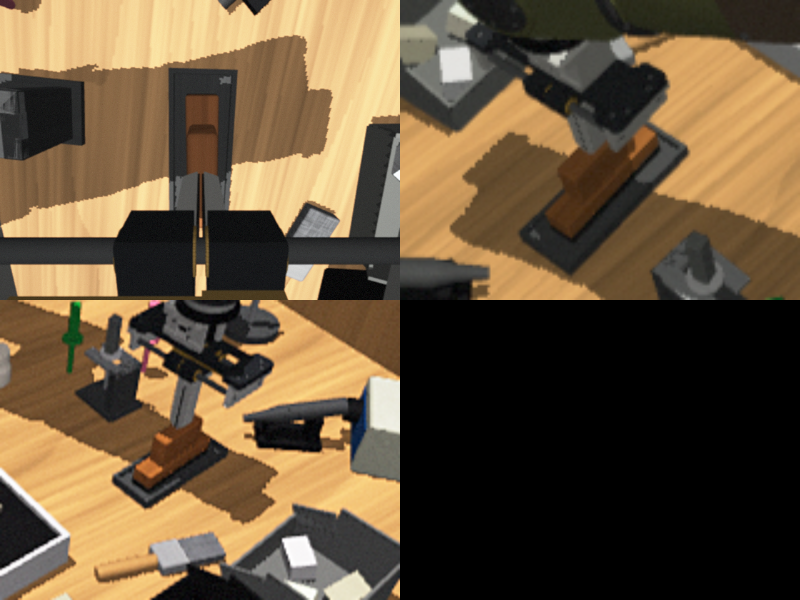

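```bash

python3 - <<'E'
from h import *
np.set_printoptions(precision=3,suppress=True)
ims=[]
for cam in ('scene','side'):
    s=shot(cam); X=cloud(s); W=np.linalg.inv(s['W'])
    im=s['im'].copy()
    for z in (.049,.068,.146):
        p=W@np.array([.6206,.2868,z,1]); u=s['f']*p[0]/p[2]+s['cx']; v=s['f']*p[1]/p[2]+s['cy']; print(cam,z,u,v,'depth expected',p[2],'seen',s['d'][int(v),int(u)])
        im[int(round(v)),int(round(u))]=[255,0,255]
        if z==.068: c=(int(u),int(v))
    ims.append(cv2.resize(im[c[1]-40:c[1]+35,c[0]-50:c[0]+50],(400,300),interpolation=cv2.INTER_NEAREST))
    # grey (not brown) points around the tcp
    m=(np.hypot(X[...,0]-.62,X[...,1]-.287)<.05)&(X[...,2]>.05)&(X[...,2]<.16)&(abs(s['im'][...,0].astype(int)-s['im'][...,2])<25)
    P=X[m]
    for a in np.arange(.05,.16,.01):
        Q=P[(P[:,2]>a)&(P[:,2]<=a+.01)]
        if len(Q): print(round(a,2),len(Q),Q.min(0),Q.max(0))
cv2.imwrite('pics/w3.png',np.hstack(ims)[:,:,::-1])
E
```

```text
scene 0.049 387.3412631024901 191.87275161398622 depth expected 1.1088759021047452 seen 1.0686259
scene 0.068 388.5109124114448 186.84626308782865 depth expected 1.095487603618429 seen 1.0743996
scene 0.146 393.62804946162294 164.85571389280284 depth expected 1.0405251150956567 seen 1.0265774
0.08 1 [0.627 0.274 0.089] [0.627 0.274 0.089]
0.09 20 [0.615 0.272 0.091] [0.636 0.292 0.1  ]
0.1 31 [0.613 0.271 0.1  ] [0.636 0.295 0.11 ]
0.11 33 [0.612 0.272 0.11 ] [0.636 0.293 0.12 ]
0.12 32 [0.612 0.273 0.12 ] [0.636 0.292 0.13 ]
0.13 35 [0.61  0.274 0.13 ] [0.636 0.293 0.14 ]
0.14 34 [0.614 0.272 0.14 ] [0.637 0.291 0.15 ]
0.15 36 [0.612 0.272 0.15 ] [0.637 0.295 0.16 ]
side 0.049 159.44495272860223 266.76590298054225 depth expected 1.2706318211289302 seen 1.2432855
side 0.068 158.0600710101113 262.43136228226894 depth expected 1.2557809118115508 seen 1.2335978
side 0.146 152.01400198369655 243.50777342290976 depth expected 1.1948140209296771 seen 1.1243417
0.08 1 [0.62  0.295 0.089] [0.62  0.295 0.089]
0.09 8 [0.608 0.276 0.092] [0.622 0.298 0.1  ]
0.1 35 [0.605 0.279 0.1  ] [0.631 0.298 0.11 ]
0.11 25 [0.606 0.279 0.111] [0.628 0.297 0.12 ]
0.12 27 [0.606 0.282 0.121] [0.63  0.298 0.13 ]
0.13 23 [0.605 0.286 0.131] [0.629 0.298 0.14 ]
0.14 16 [0.605 0.29  0.14 ] [0.623 0.298 0.148]
0.15 7 [0.607 0.28  0.15 ] [0.611 0.296 0.157]
```

View pics/w3.png

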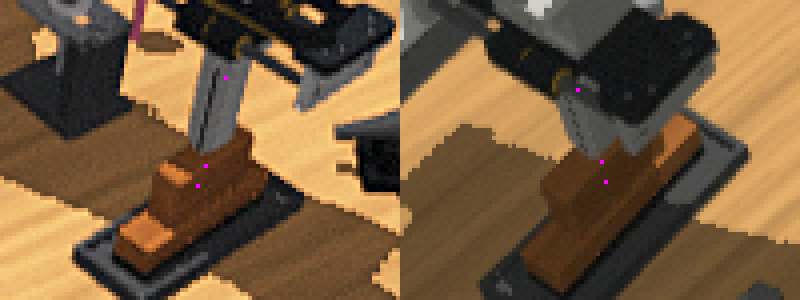

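```bash

python3 -m inch '[0,0,0,0,0,0,0.55, 0,0,0,0,0,0,0.55, 0,0,0,0,0,0,0.55, 0,0,0,0,0,0,0.55]' 45
python3 - <<'E'
from h import *
np.set_printoptions(precision=3,suppress=True)
ims=[]
for cam in ('scene','side'):
    s=shot(cam); X=cloud(s); W=np.linalg.inv(s['W'])
    p=W@np.array([.6206,.2868,.068,1]); c=(int(s['f']*p[0]/p[2]+s['cx']),int(s['f']*p[1]/p[2]+s['cy']))
    ims.append(cv2.resize(s['im'][c[1]-40:c[1]+35,c[0]-50:c[0]+50],(400,300),interpolation=cv2.INTER_NEAREST))
    m=(np.hypot(X[...,0]-.62,X[...,1]-.287)<.06)&(X[...,2]>.03)&(X[...,2]<.16)&(abs(s['im'][...,0].astype(int)-s['im'][...,2])<25)
    P=X[m]
    for a in np.arange(.03,.12,.01):
        Q=P[(P[:,2]>a)&(P[:,2]<=a+.01)]
        if len(Q): print(round(a,2),len(Q),Q.min(0),Q.max(0))
cv2.imwrite('pics/w4.png',np.hstack(ims)[:,:,::-1])
E
```

```text
time_s: 7.55
ee_pos: [0.6206, 0.2869, 0.0489]
eef_rot: [3.142, 0.0, 0.149]
force: [0.1, 0.5, 0.3]
grip_width: 0.037
0.09 25 [0.594 0.271 0.091] [0.653 0.288 0.1  ]
0.1 41 [0.594 0.268 0.1  ] [0.654 0.295 0.11 ]
0.11 38 [0.597 0.268 0.11 ] [0.654 0.296 0.12 ]
0.06 2 [0.608 0.26  0.063] [0.614 0.274 0.064]
0.09 21 [0.587 0.276 0.09 ] [0.644 0.3   0.1  ]
0.1 33 [0.584 0.283 0.1  ] [0.649 0.301 0.11 ]
0.11 25 [0.585 0.286 0.11 ] [0.652 0.301 0.12 ]
```

View pics/w4.png

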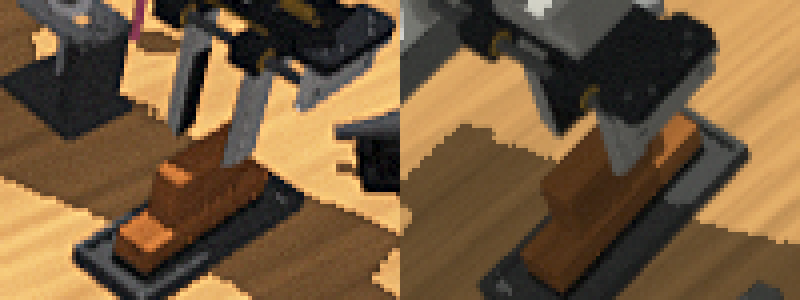

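The fingers end at about z = 89 mm in both fixed cameras, while the reported TCP is at 49 mm. So the real tips sit about 40 mm behind the reported TCP along the tool, and laterally everything agrees. I'll use that offset from now on and go 34 mm lower.

```bash

python3 -m inch '[0,0,0,0,0,0,0.7, 0,0,0,0,0,0,0.7, 0,0,1.2,0,0,0,0.7, 0,0,1.2,0,0,0,0.7, 0,0,1,0,0,0,0.7, 0,0,0,0,0,0,0, 0,0,0,0,0,0,0, 0,0,0,0,0,0,0, 0,0,0,0,0,0,0, 0,0,0,0,0,0,0]' 45
python3 -c "
from h import *
print(ctrl.get_obs())"
```

```text
time_s: 8.9
ee_pos: [0.6208, 0.2869, 0.0152]
eef_rot: [-3.141, -0.0, 0.149]
force: [0.9, -0.1, -0.4]
grip_width: 0.0238
{'time_s': 8.9, 'qpos': array([3.79389315e-01, 7.38354985e-01, 1.22784549e+00, 7.62494028e-06,
       1.17493188e+00, 2.30395691e-01]), 'joint_vel': array([-2.05003098e-04, -3.52263544e-05, -5.85129747e-04, -1.84306888e-04,
        7.77477905e-05,  1.02202032e-03]), 'tau': array([ 3.66294861e-02, -7.34032130e+01, -3.25759614e+01,  9.50685656e-02,
        1.25626889e-01,  6.92120288e-03]), 'ee_pos': array([0.62076271, 0.28690524, 0.01518072]), 'eef_rot': array([-3.14148069e+00, -4.46526533e-04,  1.48990660e-01]), 'force': array([ 0.88571174, -0.06927237, -0.43023367]), 'moment': array([-0.05440908, -0.10198782,  0.03275294]), 'grip_width': 0.02380121149495319}
```

```bash

python3 -m inch '[0,0,-2,0,0,0,0, 0,0,-4,0,0,0,0, 0,0,-4,0,0,0.035,0, 0,0,-1,0,0,0.034,0, 0.12,2.4,0,0,0,0,0, 0.12,4.4,0,0,0,0,0, 0.12,4.8,0,0,0,0,0, 0.12,4.8,0,0,0,0,0, 0.12,4.8,0,0,0,0,0, 0.12,4.8,0,0,0,0,0, 0.12,2.8,0,0,0,0,0, 0.03,1.77,0,0,0,0,0, 0,0,0,0,0,0,0, 0,0,0,0,0,0,0]' 45
python3 - <<'E'
from h import *
go(.6539,-.0171,.0535,.08)
s=shot('scene'); w=shot('side')
i=[cv2.resize(x,(400,300)) for x in (s['im'][120:330,180:460],w['im'][120:300,160:400])]
cv2.imwrite('pics/w5.png',np.hstack(i)[:,:,::-1])
E
```

```text
time_s: 10.65
ee_pos: [0.6535, -0.0163, 0.1246]
eef_rot: [-3.141, 0.001, 0.081]
force: [0.1, -0.1, -2.3]
grip_width: 0.0238
 before-turn axes [0.04 0.09 7.11] after-turn axes [0.04 0.09 7.11] turn [-0.     0.001  0.001]
```

View pics/w5.png

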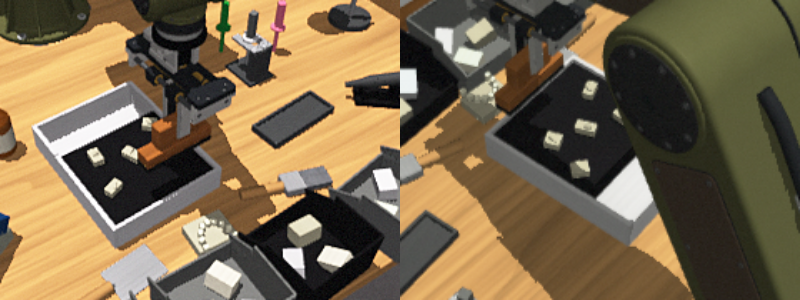

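The block is held level over the +y half of the plate, behind the chips. Lowering it for the first sweep.

```bash

python3 -m inch '[0.04,0.09,3,0,0,0,0, 0,0,3,0,0,0,0, 0,0,1.1,0,0,0,0, 0,0,0,0,0,0,0, 0,0,0,0,0,0,0]' 45
python3 -c "
from h import *
go(.6539,-.0171,.0535,.08)"
```

```text
time_s: 11.38
ee_pos: [0.6547, -0.0178, 0.0551]
eef_rot: [3.141, -0.001, 0.08]
force: [-0.7, 0.2, -1.9]
grip_width: 0.0239
 before-turn axes [-0.07 -0.08  0.15] after-turn axes [-0.07 -0.08  0.16] turn [ 0.    -0.001  0.   ]
```

```bash

python3 -m inch '[-0.6,0,0.1,0,0,0,0, -1.2,0,0,0,0,0,0, -1.4,0,0,0,0,0,0, -1.4,0,0,0,0,0,0, -1.4,0,0,0,0,0,0, -1.4,0,0,0,0,0,0, -1.4,0,0,0,0,0,0, -1.4,0,0,0,0,0,0, -1.4,0,0,0,0,0,0, -1.4,0,0,0,0,0,0, -1,0,0,0,0,0,0, -1,0,0,0,0,0,0, -1,0,0,0,0,0,0, 0,0,0,0,0,0,0, 0,0,0,0,0,0,0]' 45
python3 -c "
from h import *
go(.5,-.0301,.0535,.08)"
```

```text
time_s: 13.25
ee_pos: [0.495, -0.0309, 0.0531]
eef_rot: [3.142, -0.0, 0.08]
force: [-0.8, -0.9, -2.3]
grip_width: 0.0236
 before-turn axes [ 0.51 -0.03 -0.04] after-turn axes [ 0.51 -0.03 -0.04] turn [ 0. -0. -0.]
```

```bash

python3 -m inch '[0,0,-2,0,0,0,0, 0,0,-2.5,0,0,0,0, 2,1,0,0,0,0,0, 4,1.7,0,0,0,0,0, 4,1.7,0,0,0,0,0, 4,1.7,0,0,0,0,0, 2,1,0,0,0,0,0, 0,0,0,0,0,0,0, 0,0,0,0,0,0,0]' 45
python3 - <<'E'
from h import *
go(.6597,-.0889,.0535,.08)
s=shot('scene'); w=shot('side')
i=[cv2.resize(x,(400,300)) for x in (s['im'][150:330,180:420],w['im'][120:300,160:400])]
cv2.imwrite('pics/w6.png',np.hstack(i)[:,:,::-1])
E
```

```text
time_s: 14.38
ee_pos: [0.6594, -0.0885, 0.0976]
eef_rot: [-3.141, 0.001, 0.08]
force: [-0.8, 0.0, -2.5]
grip_width: 0.0237
 before-turn axes [0.03 0.04 4.41] after-turn axes [0.03 0.04 4.41] turn [-0.     0.001  0.   ]
```

View pics/w6.png

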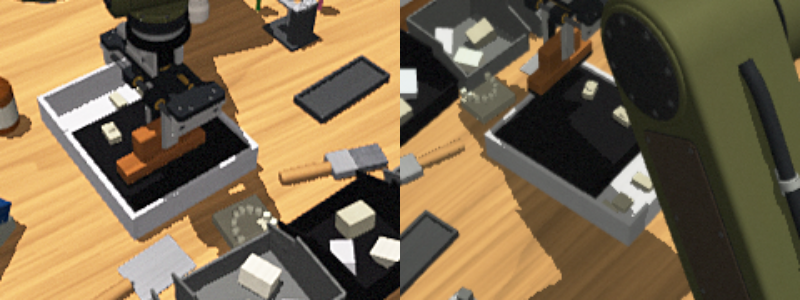

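Three chips are in the tray and two remain ahead of the block. Doing the second sweep.

```bash

python3 -m inch '[0.03,0.04,2.2,0,0,0,0, 0,0,2.2,0,0,0,0, 0,0,0.05,0,0,0,0, 0,0,0,0,0,0,0, -0.6,0,0,0,0,0,0, -1.2,0,0,0,0,0,0, -1.4,0,0,0,0,0,0, -1.4,0,0,0,0,0,0, -1.4,0,0,0,0,0,0, -1.4,0,0,0,0,0,0, -1.4,0,0,0,0,0,0, -1.4,0,0,0,0,0,0, -1.4,0,0,0,0,0,0, -1.4,0,0,0,0,0,0, -1,0,0,0,0,0,0, -1,0,0,0,0,0,0, -1,0,0,0,0,0,0, 0,0,0,0,0,0,0, 0,0,0,0,0,0,0]' 45
python3 -m inch '[0,0,-2,0,0,0,0, 0,0,-4,0,0,0,0, 0,0,-3,0,0,0,0, 2,-2.4,0,0,0,0,0, 3,-4,0,0,0,0,0, 2,-4.8,0,0,0,0,0, 2,-4.8,0,0,0,0,0, 0,0,0,0,0,0,0]' 45
python3 - <<'E'
from h import *
go(.619,.2885,.0165,.118)
s=shot('scene'); w=shot('side')
i=[cv2.resize(x,(400,300)) for x in (s['im'][150:330,180:420],w['im'][120:300,160:400])]
cv2.imwrite('pics/w7.png',np.hstack(i)[:,:,::-1])
for cam,q in (('scene',s),('side',w)):
    for r in ctrl.place_of(cam,'chip1'):
        X=ray(q,r['centre'],.013)-[.589,-.0585,0]; print(cam,r['score'],np.round(r['centre']),'station xy',np.round(R.from_euler('z',-.08).apply(X)*1000))
P=np.vstack([cloud(q).reshape(-1,3) for q in (s,w)]); P=R.from_euler('z',-.08).apply(P-[.589,-.0585,0])
m=(abs(P[:,1])<.1); print('above plate',(m&(P[:,0]>-.09)&(P[:,0]<.09)&(P[:,2]>.049)&(P[:,2]<.065)).sum())
E
```

```text
time_s: 16.85
ee_pos: [0.501, -0.102, 0.0536]
eef_rot: [3.142, -0.0, 0.08]
force: [-0.5, 0.4, -2.5]
grip_width: 0.024
time_s: 17.85
ee_pos: [0.5781, 0.0678, 0.1429]
eef_rot: [-3.141, 0.0, 0.084]
force: [-0.6, -0.1, -3.0]
grip_width: 0.0237
 before-turn axes [  5.93 -21.65  12.65] after-turn axes [  6.66 -21.44  12.64] turn [-0.     0.    -0.034]
scene 0.62 [246. 208.] station xy [-152.    4.   13.]
scene 0.55 [274. 201.] station xy [-129.   85.   13.]
scene 0.48 [229. 219.] station xy [-143.  -57.   13.]
scene 0.46 [267. 204.] station xy [-130.   60.   13.]
side 0.6 [310. 204.] station xy [-96. -66.  13.]
side 0.6 [292. 239.] station xy [-128.   57.   13.]
side 0.56 [306. 230.] station xy [-139.   13.   13.]
side 0.46 [285. 246.] station xy [-126.   86.   13.]
side 0.42 [325. 212.] station xy [-144.  -67.   13.]
above plate 62
```

View pics/w7.png

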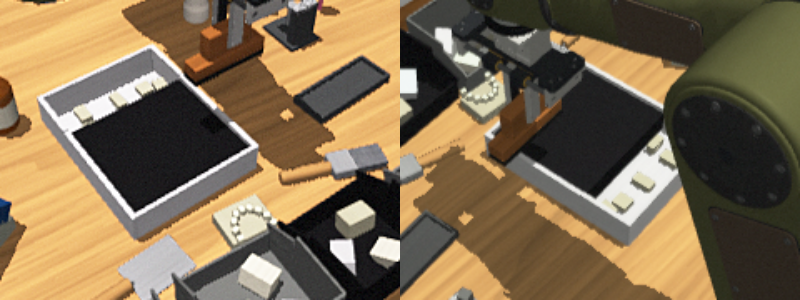

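The plate looks clear, but the chip at side px (310,204) sits close to the plate edge. I'll check its height in the depth data.

```bash

python3 - <<'E'
from h import *
for cam,us in (('side',((310,204),(292,239),(306,230),(285,246),(325,212))),('scene',((246,208),(229,219)))):
    s=shot(cam); X=R.from_euler('z',-.08).apply(cloud(s).reshape(-1,3)-[.589,-.0585,0]).reshape(420,560,3)*1000
    for u,v in us: print(cam,u,v,np.round(X[v,u]), 'patch', np.round(np.median(X[v-2:v+3,u-2:u+3].reshape(-1,3),0)))
    m=(abs(X[...,1])<100)&(abs(X[...,0]+5)<95)&(X[...,2]>49)&(X[...,2]<65)
    for v,u in np.argwhere(m)[::6]: print((u,v),np.round(X[v,u]),s['im'][v,u])
    if cam=='side': cv2.imwrite('pics/w8.png',cv2.resize(s['im'][170:270,270:370],(600,600),interpolation=cv2.INTER_CUBIC)[:,:,::-1])
E
```

```text
side 310 204 [-102.  -57.   25.] patch [-101.  -60.   22.]
side 292 239 [-131.   62.   19.] patch [-131.   62.   20.]
side 306 230 [-142.   16.   19.] patch [-142.   16.   19.]
side 285 246 [-146.  112.   58.] patch [nan nan nan]
side 325 212 [-367.  325.  571.] patch [-367.  324.  570.]
(np.int64(275), np.int64(166)) [ 45. -92.  49.] [30 32 31]
(np.int64(275), np.int64(175)) [ 24. -65.  49.] [31 33 33]
(np.int64(278), np.int64(178)) [ 11. -61.  49.] [31 29 30]
(np.int64(275), np.int64(181)) [ 10. -47.  50.] [35 34 36]
(np.int64(285), np.int64(186)) [-22. -50.  49.] [31 31 31]
(np.int64(270), np.int64(189)) [  2. -16.  50.] [31 30 28]
(np.int64(266), np.int64(196)) [-4.  9. 49.] [31 30 30]
(np.int64(255), np.int64(200)) [10. 39. 50.] [30 30 30]
(np.int64(273), np.int64(203)) [-34.  17.  49.] [28 29 30]
(np.int64(256), np.int64(207)) [-7. 56. 50.] [32 31 36]
(np.int64(276), np.int64(211)) [-57.  34.  49.] [31 29 29]
(np.int64(254), np.int64(216)) [-22.  82.  49.] [29 33 33]
(np.int64(259), np.int64(223)) [-46.  91.  49.] [36 33 36]
scene 246 208 [-147.    1.   19.] patch [-149.    2.   17.]
scene 229 219 [-138.  -60.   19.] patch [-138.  -59.   19.]
(np.int64(316), np.int64(229)) [52. 92. 51.] [29 26 31]
```

All five chips are in the tray with tops at z ≤ 25 mm, and the plate itself is empty. Returning the scraper now.

```bash

python3 -m inch '[0,0,0,0,0,-0.034,0, 0.9,-3,0,0,0,0,0, 1.3,-4.2,0,0,0,0,0, 1.3,-4.2,0,0,0,0,0, 1.3,-4.2,0,0,0,0,0, 1.3,-4.2,0,0,0,0,0, 0.56,-1.64,3,0,0,0,0, 0,0,4,0,0,0,0, 0,0,2.5,0,0,0,0, 0,0,1.5,0,0,0,0, 0,0,0,0,0,0,0, 0,0,0,0,0,0,0]' 45
python3 -c "
from h import *
go(.6195,.2880,.0155,.118)"
```

```text
time_s: 19.65
ee_pos: [0.6201, 0.2854, 0.0349]
eef_rot: [-3.141, -0.002, 0.114]
force: [-0.6, -0.2, -2.9]
grip_width: 0.024
 before-turn axes [-0.04 -0.26  1.94] after-turn axes [-0.03 -0.26  1.94] turn [-0.001 -0.002 -0.004]
```

```bash

python3 -m inch '[-0.03,-0.26,0.9,0,0.002,0,0, 0,0,0.6,0,0,0,0, 0,0,0.3,0,0,0,0, 0,0,0,0,0,0,0, 0,0,0.1,0,0,0,0, 0,0,0,0,0,0,0, 0,0,0,0,0,0,0.6, 0,0,0,0,0,0,0.6, 0,0,0,0,0,0,0.6, 0,0,-1,0,0,0,0.6, 0,0,-2,0,0,0,0.6, 0,0,-4,0,0,0,0.6, 0,0,-5,0,0,0,0.6, 0,0,-5,0,0,0,0.6, 0,0,-5,0,0,0,0.6, 0,0,0,0,0,0,0.6]' 45
python3 - <<'E'
from h import *
X=[cloud(shot(c)).reshape(-1,3) for c in ('wrist','scene','side')]
for X in X:
    z=X[:,2]
    for n,a,b,c,r in (('grip',.078,.094,(.62,.287),.1),('block',.034,.046,(.62,.287),.1),('rim',.011,.020,(.62,.287),.12),('tines',.082,.087,(.442,.308),.06),('collar',.0885,.0925,(.442,.308),.03),('handle',.146,.157,(.442,.308),.03)):
        P=X[(np.hypot(X[:,0]-c[0],X[:,1]-c[1])<r)&(z>a)&(z<b)]
        if len(P)>9: q=cv2.minAreaRect((P[:,:2]*1000).astype(np.float32)); print(n,len(P),np.round(q[0],1),np.round(q[1],1),round(q[2],1),np.round(np.median(P[:,2]),4))
go(.5,.3,.25,.118)
E
```

```text
time_s: 21.65
ee_pos: [0.6195, 0.2883, 0.241]
eef_rot: [-3.139, -0.011, 0.114]
force: [-0.1, 0.2, -0.9]
grip_width: 0.0562
grip 1565 [618.6 287.7] [23.5 78.5] 6.1 0.0851
block 991 [618.2 286.9] [ 29.9 128.8] 6.4 0.0392
rim 1488 [619.1 289.5] [ 66.2 169.7] 6.8 0.0153
tines 2238 [446.8 309.2] [72.9 52.2] 2.7 0.0844
collar 418 [442.2 309.8] [29.6 32.8] 17.1 0.0896
handle 381 [440.7 309.4] [16.5 16.1] 18.3 0.1512
grip 193 [621.1 282.3] [24.7 81.1] 6.8 0.0838
block 200 [621.9 283.3] [ 29.8 132.4] 5.0 0.0383
rim 265 [622.2 286.2] [ 67.4 174.5] 6.1 0.0144
tines 137 [449.7 305. ] [73.8 54.2] 2.1 0.0837
collar 18 [448.9 300.8] [29.2 19.3] 44.8 0.0897
handle 24 [443.3 303.7] [16.  17.7] 22.4 0.1501
grip 322 [617.4 286.5] [28.8 80.3] 1.8 0.0847
block 340 [616.5 286.6] [ 31.7 130.5] 5.5 0.0391
rim 478 [618.6 288.8] [ 70.2 172.4] 6.2 0.0147
tines 318 [447.  309.2] [72.2 53.3] 2.1 0.0845
collar 69 [439.7 313.3] [36.3 38.4] 7.4 0.09
handle 60 [439.3 309.3] [15.5 16.6] 17.7 0.1514
 before-turn axes [-11.59  -2.57  -1.6 ] after-turn axes [-11.58  -2.62  -1.59] turn [ 0.    -0.001 -0.004]
```

The scraper is back in the rest, within 3 mm of centre and sole down. The stylus axis is at (441,309.5) mm, with the handle yawed about 18°. Before choosing a grasp I'll get the look-alikes' heights, the unit detail and the jaw/body clearance.

```bash

python3 - <<'E'
from h import *
np.set_printoptions(precision=4,suppress=True)
S={c:shot(c) for c in ('wrist','scene','side')}
for c,s in S.items():
    X=cloud(s); im=s['im'].astype(int)
    r,g,b=im[...,0],im[...,1],im[...,2]
    near=np.hypot(X[...,0]-.40,X[...,1]-.33)<.16
    for n,m in (('green',(g>r+25)&(g>b+25)),('pink',(r>g+40)&(b>g+15))):
        P=X[m&near]
        if len(P): t=P[P[:,2]>np.nanmax(P[:,2])-.01]; print(c,n,len(P),'zmax',P[:,2].max(),'top c',t.mean(0))
    # unit panel, button well
    for r_ in ctrl.place_of(c,'button_top')[:2]: print(c,'button',r_, ray(s,r_['centre'],.081))
    # white frame in the panel
    m=(im.min(2)>150)&(np.hypot(X[...,0]-.553,X[...,1]-.379)<.035)&(X[...,2]>.07)&(X[...,2]<.12)
    P=X[m]; 
    if len(P): print(c,'frame',len(P),(P.min(0)+P.max(0))/2,P.max(0)-P.min(0), np.argwhere(m).mean(0)[::-1])
s=S['wrist']; u=[int(x) for x in (np.linalg.inv(s['W'])@[.44,.309,.12,1])[:3]*0]
pc=np.linalg.inv(s['W'])@[.42,.32,.1,1]; c=(int(s['f']*pc[0]/pc[2]+s['cx']),int(s['f']*pc[1]/pc[2]+s['cy'])); print(c)
a=s['im'][max(0,c[1]-90):c[1]+90,max(0,c[0]-120):c[0]+120]
q=S['side']['im'][120:180,320:380]
cv2.imwrite('pics/w9.png',np.hstack([cv2.resize(a,(400,300)),cv2.resize(q,(300,300),interpolation=cv2.INTER_CUBIC)])[:,:,::-1])
E
```

```text
wrist green 568 zmax 0.1329266601785239 top c [0.3634 0.3008 0.1308]
wrist pink 703 zmax 0.1340237008279332 top c [0.4206 0.4052 0.1314]
scene green 152 zmax 0.13279455378403537 top c [0.3625 0.2956 0.1284]
scene pink 143 zmax 0.13200631240439342 top c [0.4249 0.3984 0.1287]
side green 274 zmax 0.13558204069665492 top c [0.3566 0.301  0.1308]
side pink 143 zmax 0.1361964305066895 top c [0.4187 0.4044 0.131 ]
(83, 136)
```

View pics/w9.png

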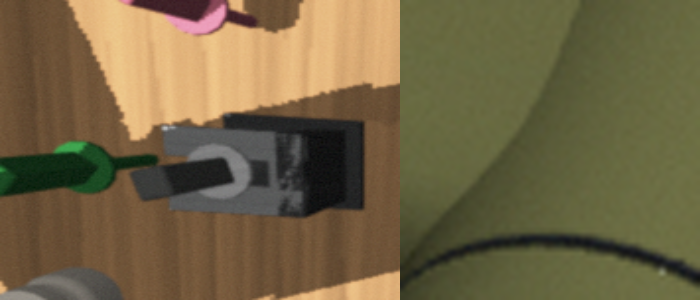

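The wrist crop shows the grey stylus hanging by its collar in the fork. Green and pink stand free, with tops at 133 mm, below the gripper body at grasp height. The grey one is the right stylus because it is in the forked rack. Moving over it.

```bash

python3 -m inch '[0,0,0,0,0,-0.1,0.5, 0,0,0,0,0,-0.1,0.5, -2.3,-1,0,0,0,0,0.5, -4,-1.9,0,0,0,0,0.5, -4,-1.9,0,0,0,0,0.5, -4,-1.8,0,0,0,0,0.5, -2,-0.9,2,0,0,0,0.5, 0,0,3,0,0,0,0.5, 0,0,2,0,0,0,0.5, 0,0,0,0,0,0,0.5, 0,0,0,0,0,0,0.5]' 20
python3 -c "
from h import *
s=shot('wrist');X=cloud(s).reshape(-1,3); z=X[:,2]
P=X[(np.hypot(X[:,0]-.441,X[:,1]-.309)<.03)&(z>.146)&(z<.157)]
if len(P)>9: print(cv2.minAreaRect((P[:,:2]*1000).astype(np.float32)))
go(.4407,.309,.068,.314)"
```

```text
time_s: 23.48
ee_pos: [0.4407, 0.309, 0.165]
eef_rot: [3.141, -0.003, 0.314]
force: [0.3, -0.2, -0.2]
grip_width: 0.0468
((440.015380859375, 309.8538818359375), (15.94013786315918, 15.532353401184082), 18.46290397644043)
 before-turn axes [-0.04 -0.    9.71] after-turn axes [-0.01 -0.    9.71] turn [ 0.    -0.003 -0.   ]
```

```bash

python3 -m inch '[-0.03,-0.07,3,0,0,0,0.5, 0,0,3,0,0,0,0.5, 0,0,2.2,0,0,0,0.5, 0,0,1.4,0,0,0,0.5, 0,0,0,0,0,0,0.5, 0,0,0,0,0,0,0.5]' 25
python3 -m inch '[0,0,0,0,0,0,0, 0,0,0,0,0,0,0, 0,0,0,0,0,0,0, 0,0,0,0,0,0,0, 0,0,0,0,0,0,0]' 25
```

```text
time_s: 24.28
ee_pos: [0.4406, 0.3097, 0.0692]
eef_rot: [3.142, -0.003, 0.314]
force: [0.6, 0.6, -0.5]
grip_width: 0.047
time_s: 24.9
ee_pos: [0.4401, 0.3094, 0.0682]
eef_rot: [3.141, -0.002, 0.314]
force: [-0.6, 0.7, 0.9]
grip_width: 0.016
```

The stylus is gripped (16.0 mm). Lifting it out, then working out the press pose from the stored clouds.

```bash

python3 -m inch '[0,0,-1,0,0,0,0, 0,0,-3,0,0,0,0, 0,0,-5,0,0,0,0, 0,0,-5,0,0,0,0, 0,0,-4,0,0,0,0, 0,0,-1,0,0,0,0, 0,0,0,0,0,0,0]' 25
cat >> h.py <<'E'
NV=np.array([-.340,.514,.7875]); NV/=np.linalg.norm(NV)
def press(well,h,psi,TIP=.0482):  # tool pose with stylus tip h above the well mouth (world point) along the normal
    D=R.from_euler('xyz',[np.pi,0,psi]); q,_=R.align_vectors([-NV],[[0,0,-1]]); v=np.cross([0,0,-1],-NV); a=np.arcsin(np.linalg.norm(v)); G=R.from_rotvec(v/np.linalg.norm(v)*a)*D
    return G,np.array(well)+NV*h-G.apply([0,0,TIP])
def gop(G,p):
    T=tool(); w=(R.from_matrix(T[:3,:3]).inv()*G).as_rotvec(); t=p-T[:3,3]
    print('goal',np.round(p,4),'before-turn',np.round(T[:3,:3].T@t*100,2),'after-turn',np.round(G.inv().apply(t)*100,2),'turn',np.round(w,4),np.linalg.norm(w).round(3))
E
python3 - <<'E'
from h import *
np.set_printoptions(precision=4,suppress=True)
for cam,g in (('scene',(143,266)),('side',(352,128))):
    X=np.load(cam+'.npy'); im=cv2.resize(cv2.imread(f'pics/{cam}.png'),(560,420),interpolation=cv2.INTER_AREA).astype(int)
    v,u=np.mgrid[:420,:560]; m=(im.min(2)>125)&(np.hypot(u-g[0],v-g[1])<9)
    P=X[m]; k=np.argwhere(m)[:,::-1]; print(cam,m.sum(),'px',(k.min(0)+k.max(0))/2,k.max(0)-k.min(0),'mid',(np.nanmin(P,0)+np.nanmax(P,0))/2,np.nanmedian(P,0))
p=ctrl.camera_params('wrist'); print(np.array(p['mount']),p['vertical_fov'],p['cx'],p['cy'])
f=210/np.tan(np.radians(p['vertical_fov'])/2); M=np.linalg.inv(np.array(p['mount']))
for z in (-.04,.048,.1,.12): c=M@[0,0,z,1]; print('tool z',z,'px',f*c[0]/c[2]+p['cx'],f*c[1]/c[2]+p['cy'])
G,pp=press([.5535,-.379,.092],.09,.314); print(G.as_matrix()); gop(G,pp); print(ctrl.get_obs()['ee_pos'],ctrl.get_obs()['grip_width'])
E
```

```text
time_s: 25.78
ee_pos: [0.4395, 0.3093, 0.2577]
eef_rot: [3.141, -0.002, 0.314]
force: [-1.2, 0.4, -1.2]
grip_width: 0.0161
scene 51 px [142. 265.] [14  6] mid [ 0.548  -0.3789  0.0899] [ 0.5492 -0.3789  0.0899]
side 51 px [352.  127.5] [8 9] mid [ 0.5532 -0.3783  0.0869] [ 0.5546 -0.3767  0.0911]
[[ 1.      0.0007  0.0001 -0.0003]
 [-0.0007  0.966   0.2585 -0.0761]
 [ 0.0001 -0.2585  0.966  -0.2177]
 [ 0.      0.      0.      1.    ]] 61.55470728335287 280.67372625885923 208.45251512275215
tool z -0.04 px 281.2226914284239 259.2748853459606
tool z 0.048 px 281.06110861804626 214.60767915535774
tool z 0.1 px 281.00517086170606 199.14450401657305
tool z 0.12 px 280.9879827411399 194.39309931228496
[[ 0.9198  0.1959  0.34  ]
 [ 0.3562 -0.7803 -0.514 ]
 [ 0.1646  0.5939 -0.7875]]
goal [ 0.5065 -0.308   0.2008] before-turn [-12.71  60.77   5.69] after-turn [-16.76  46.1   38.48] turn [-0.6395  0.1757 -0.0005] 0.663
[0.4395 0.3093 0.2577] 0.01607509447677732
```

```bash

python3 -m inch '[-0.6,2.5,0,0,0,0,0, -1.05,5,0,0,0,0,0, -1.1,5.3,0,0,0,0,0, -1.1,5.3,0,0,0,0,0, -1.1,5.3,0,0,0,0,0, -1.1,5.3,0,0,0,0,0, -1.1,5.3,0,0,0,0,0, -1.1,5.3,0,0,0,0,0, -1.1,5.3,0,0,0,0,0, -1.1,5.3,0,0,0,0,0, -1.1,5.3,0,0,0,0,0, -1.1,5.1,0,0,0,0,0, 0,0,0,-0.107,0.0293,0,0, 0,0,0,-0.107,0.0293,0,0, 0,0,0,-0.107,0.0293,0,0, 0,0,0,-0.107,0.0293,0,0, 0,0,0,-0.107,0.0293,0,0, 0,0,0,-0.107,0.0293,0,0, 0,0,0,0,0,0,0]' 25
python3 - <<'E'
from h import *
print(ctrl.get_obs()['qpos'])
G,pp=press([.552,-.3785,.092],.09,.314); gop(G,pp)
E
```

```text
time_s: 28.15
ee_pos: [0.5046, -0.3019, 0.2555]
eef_rot: [2.496, -0.163, 0.37]
force: [0.1, 0.3, -1.2]
grip_width: 0.0159
[-0.42942341 -0.00495468  1.81515954 -0.47017615  0.80409577 -0.5069309 ]
goal [ 0.505  -0.3075  0.2008] before-turn [-1.05 -2.8   4.61] after-turn [-1.06 -2.8   4.6 ] turn [-0.0008  0.0014  0.002 ] 0.003
```

```bash

python3 -m inch '[-0.5,-1.4,2,0,0,0,0, -0.56,-1.4,2.6,0,0,0,0, 0,0,0,0,0,0,0, 0,0,0,0,0,0,0, 0,0,0,0,0,0,0]' 25
python3 - <<'E'
from h import *
np.set_printoptions(precision=4,suppress=True)
s=shot('wrist'); X=cloud(s); im=s['im'].astype(int)
near=np.linalg.norm(X-[.553,-.379,.092],axis=-1)<.08
b=near&(im[...,2]>im[...,0]+40); P=X[b]
m=np.median(P,0)
for _ in range(4):
    u,q,vt=np.linalg.svd(P-m,full_matrices=False); n=vt[2]*np.sign(vt[2][2]); P=P[abs((P-m)@n)<.003]; m=P.mean(0)
print('panel n',n,'NV',NV,'pt',m,len(P))
def onplane(c):
    r=s['W'][:3,:3]@np.array([(c[0]-s['cx'])/s['f'],(c[1]-s['cy'])/s['f'],1]); o=s['W'][:3,3]; return o+r*((m-o)@n)/(r@n)
c=np.linalg.inv(s['W'])@[.552,-.3785,.092,1]; g=(s['f']*c[0]/c[2]+s['cx'],s['f']*c[1]/c[2]+s['cy']); print('expected px',g)
for r_ in ctrl.place_of('wrist','button_top')[:3]: print(r_, onplane(r_['centre']))
v,u=np.mgrid[:420,:560]; w=(im.min(2)>120)&(np.hypot(u-g[0],v-g[1])<35)
k=np.argwhere(w)[:,::-1]; print('white',len(k)); 
if len(k): print(k.min(0),k.max(0),onplane((k.min(0)+k.max(0))/2))
x0,y0=int(g[0])-50,int(g[1])-45
cv2.imwrite('pics/w10.png',cv2.resize(s['im'][y0:y0+90,x0:x0+100],(800,720)[:2],interpolation=cv2.INTER_CUBIC)[:600,:,::-1]); print('crop origin',x0,y0,'x8')
T=tool(); tip=T[:3,3]+T[:3,:3]@[0,0,.0482]; print('tip',tip,'grip',ctrl.get_obs()['grip_width'])
# ray of tool axis meets the panel
zt=T[:3,2]; print('axis hits panel', tip+zt*((m-tip)@n)/(zt@n))
E
```

```text
time_s: 28.78
ee_pos: [0.5064, -0.3091, 0.2048]
eef_rot: [2.492, -0.167, 0.369]
force: [-0.4, -0.1, -1.1]
grip_width: 0.016
panel n [-0.3404  0.5126  0.7882] NV [-0.34    0.514   0.7875] pt [ 0.5499 -0.3706  0.0866] 13654
expected px (np.float64(279.46315018004054), np.float64(186.10330428685975))
{'centre': [283.6, 180.4], 'score': 0.46} [ 0.5545 -0.372   0.0895]
white 630
[249 169] [296 221] [ 0.547  -0.3881  0.0967]
crop origin 229 141 x8
tip [ 0.5228 -0.3339  0.1666] grip 0.01583584747773207
axis hits panel [ 0.5539 -0.3809  0.095 ]
```

View pics/w10.png

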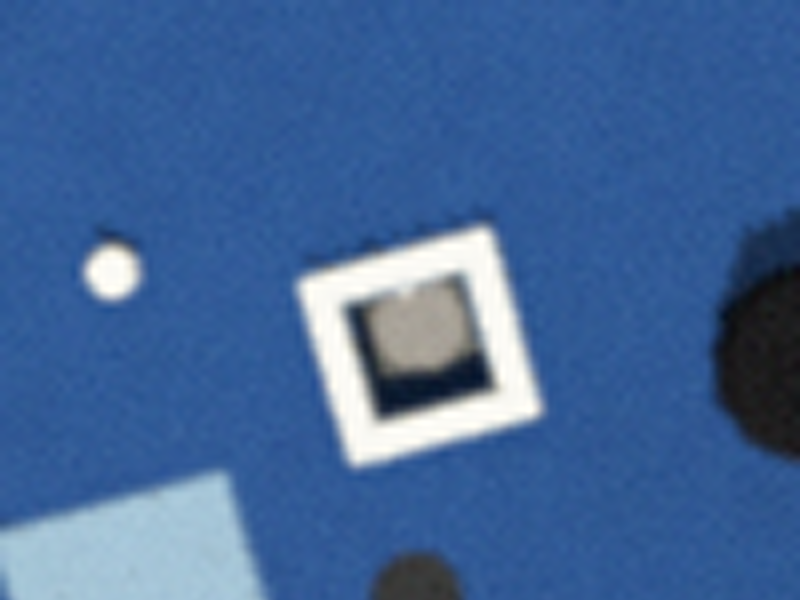

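The crop shows the white-framed well with its centre at raw (281.2,183.7), the grey button inside, and the stylus tip at about (281,214), where the 48 mm tip estimate puts it. Computing the correction.

```bash

python3 - <<'E'
from h import *
import h
np.set_printoptions(precision=4,suppress=True)
s=shot('wrist'); X=cloud(s); im=s['im'].astype(int)
near=np.linalg.norm(X-[.553,-.379,.092],axis=-1)<.08
P=X[near&(im[...,2]>im[...,0]+40)]; m=np.median(P,0)
for _ in range(4):
    u,q,vt=np.linalg.svd(P-m,full_matrices=False); n=vt[2]*np.sign(vt[2][2]); P=P[abs((P-m)@n)<.003]; m=P.mean(0)
def onplane(c):
    r=s['W'][:3,:3]@np.array([(c[0]-s['cx'])/s['f'],(c[1]-s['cy'])/s['f'],1]); o=s['W'][:3,3]; return o+r*((m-o)@n)/(r@n)
# refine with frame contour in the present picture
k=(im.min(2)>120).astype(np.uint8); cs,_=cv2.findContours(k,cv2.RETR_EXTERNAL,cv2.CHAIN_APPROX_NONE)
for c in cs:
    r=cv2.minAreaRect(c)
    if np.hypot(r[0][0]-281,r[0][1]-184)<12 and r[1][0]>12: print('frame',r); ctr=r[0]; a=onplane(r[0]); print('well',a)
q=[onplane(x) for x in cv2.boxPoints(cv2.minAreaRect(max((c for c in cs if np.hypot(*(np.array(cv2.minAreaRect(c)[0])-[281,184]))<12),key=len)))]; print('sides mm',[round(np.linalg.norm(q[i]-q[i-1])*1000,1) for i in range(4)])
np.save('well.npy',np.r_[a,n]); h.NV=n
T=tool(); print(T[:3,3])
for hh in (.02,-.019): G,pp=press(a,hh,.314); gop(G,pp)
E
```

```text
frame ((281.0530090332031, 184.2908172607422), (25.42616844177246, 25.854398727416992), 74.47589111328125)
well [ 0.5527 -0.3758  0.0912]
sides mm [np.float64(26.7), np.float64(26.4), np.float64(26.6), np.float64(26.9)]
[ 0.5062 -0.309   0.2042]
goal [ 0.5295 -0.3409  0.145 ] before-turn [ 0.02 -0.59  7.09] after-turn [ 0.02 -0.56  7.1 ] turn [ 0.0043 -0.0001 -0.0004] 0.004
goal [ 0.5428 -0.3609  0.1142] before-turn [ 0.02 -0.61 10.99] after-turn [ 0.02 -0.56 11.  ] turn [ 0.0043 -0.0001 -0.0004] 0.004
```

```bash

python3 -m inch '[0.02,-0.58,2.5,0.0043,0,0,0, 0,0,2.6,0,0,0,0, 0,0,2,0,0,0,0, 0,0,0,0,0,0,0, 0,0,0,0,0,0,0, 0,0,0,0,0,0,0]' 25
python3 - <<'E'
from h import *
import h
a=np.load('well.npy'); h.NV=a[3:]
for hh in (.003,-.020): G,pp=press(a[:3],hh,.314); gop(G,pp)
print(ctrl.get_obs()['force'])
E
```

```text
time_s: 29.68
ee_pos: [0.5295, -0.3406, 0.1453]
eef_rot: [2.496, -0.167, 0.37]
force: [-0.4, 0.1, -0.0]
grip_width: 0.0158
goal [ 0.5353 -0.3496  0.1316] before-turn [-0.01  0.    1.73] after-turn [-0.01  0.    1.73] turn [ 0.0004 -0.0006 -0.0003] 0.001
goal [ 0.5431 -0.3614  0.1135] before-turn [-0.01  0.    4.03] after-turn [-0.01  0.    4.03] turn [ 0.0004 -0.0006 -0.0003] 0.001
[-0.44768498  0.0833865  -0.0118242 ]
```

```bash

python3 -m inch '[0,0,1.2,0,0,0,0, 0,0,0.8,0,0,0,0, 0,0,0.7,0,0,0,0, 0,0,0.5,0,0,0,0, 0,0,0,0,0,0,0, 0,0,0,0,0,0,0]' 25
python3 -m inch '[0,0,0.3,0,0,0,0, 0,0,0.2,0,0,0,0, 0,0,0.2,0,0,0,0, 0,0,0.1,0,0,0,0, 0,0,0,0,0,0,0]' 25
python3 - <<'E'
from h import *
import h
a=np.load('well.npy'); h.NV=a[3:]
G,pp=press(a[:3],-.020,.314); gop(G,pp)
print(ctrl.get_obs()['force']@a[3:])
E
```

```text
time_s: 30.42
ee_pos: [0.5402, -0.3572, 0.1191]
eef_rot: [2.497, -0.166, 0.369]
force: [0.6, -0.4, 0.6]
grip_width: 0.0154
time_s: 31.05
ee_pos: [0.5431, -0.3613, 0.1131]
eef_rot: [2.497, -0.166, 0.369]
force: [-2.5, 5.1, 6.1]
grip_width: 0.0154
goal [ 0.5431 -0.3614  0.1135] before-turn [ 0.01  0.03 -0.02] after-turn [ 0.01  0.03 -0.02] turn [-0.     -0.     -0.0003] 0.0
8.267431386910403
```

```bash

python3 -m inch '[0,0,0.1,0,0,0,0, 0,0,0,0,0,0,0, 0,0,0,0,0,0,0]' 25
python3 -c "
from h import *
a=np.load('well.npy'); T=tool(); tip=T[:3,3]+T[:3,:3]@[0,0,.0482]; print('depth below mouth mm',(tip-a[:3])@a[3:]*1000,'N',ctrl.get_obs()['force']@a[3:])"
python3 -m inch '[0,0,-0.4,0,0,0,0, 0,0,-1,0,0,0,0, 0,0,-2,0,0,0,0, 0,0,-3,0,0,0,0, 0,0,-4,0,0,0,0, 0,0,-3,0,0,0,0, 0,0,0,0,0,0,0, 0,0,0,0,0,0,0]' 25
python3 - <<'E'
from h import *
s=shot('wrist'); T=tool(); print(np.round(T,4))
M=np.linalg.inv(s['W'])@T
c=M@[0,0,.0482,1]; g=(s['f']*c[0]/c[2]+s['cx'],s['f']*c[1]/c[2]+s['cy'])
X=cloud(s); L=(X-T[:3,3])@T[:3,:3]   # tool coordinates
m=(abs(L[...,0])<.02)&(abs(L[...,1])<.03)&(L[...,2]>-.03)&(L[...,2]<.058); P=L[m]
for a in np.arange(-.03,.056,.006):
    Q=P[(P[:,2]>a)&(P[:,2]<a+.006)]
    if len(Q)>3: print(round(a,3),len(Q),np.round(Q.min(0),4),np.round(Q.max(0),4))
G=R.from_euler('xyz',[np.pi,0,.314])
gop(G,np.array([.5,-.29,.26]))
E
```

```text
time_s: 31.42
ee_pos: [0.5433, -0.3616, 0.1128]
eef_rot: [2.496, -0.166, 0.369]
force: [-9.9, 11.1, 15.4]
grip_width: 0.0161
depth below mouth mm -20.660168324876025 N 21.21662303198129
time_s: 32.42
ee_pos: [0.4975, -0.2932, 0.2166]
eef_rot: [2.498, -0.165, 0.369]
force: [-1.2, 0.8, -0.1]
grip_width: 0.016
[[ 0.9202  0.1968  0.3384  0.4974]
 [ 0.3555 -0.7819 -0.5121 -0.2934]
 [ 0.1638  0.5916 -0.7894  0.2162]
 [ 0.      0.      0.      1.    ]]
-0.03 91 [-0.0081 -0.0093 -0.03  ] [ 0.0076 -0.0062 -0.024 ]
-0.024 822 [-0.0166 -0.0171 -0.024 ] [ 0.0155 -0.0005 -0.0181]
-0.018 4 [-0.0119 -0.0147 -0.018 ] [ 0.009  -0.0116 -0.017 ]
0.024 21 [-0.0035 -0.0045  0.0242] [ 0.0031 -0.0027  0.03  ]
0.03 25 [-0.0043 -0.0046  0.0302] [ 0.0039 -0.0013  0.0357]
0.036 23 [-0.0044 -0.0045  0.0363] [ 0.004  -0.0009  0.0419]
0.042 22 [-0.0045 -0.0044  0.042 ] [ 0.004  -0.0008  0.048 ]
goal [ 0.5  -0.29  0.26] before-turn [ 1.07  2.38 -3.54] after-turn [ 0.35 -0.24 -4.38] turn [ 6.370e-01 -1.763e-01 -2.000e-04] 0.661
```

The button bottomed: 21 N at 20.7 mm depth against a 4 N spring. The stylus is still straight in the grip, with the collar at tool z −17 to −22 mm, so no slip. Returning to the rack.

```bash

python3 -m inch '[0.53,1.2,-1.8,0,0,0,0, 0.54,1.18,-1.74,0,0,0,0, 0,0,0,0.106,-0.0294,0,0, 0,0,0,0.106,-0.0294,0,0, 0,0,0,0.106,-0.0294,0,0, 0,0,0,0.106,-0.0294,0,0, 0,0,0,0.106,-0.0294,0,0, 0,0,0,0.107,-0.0294,0,0, 0,0,0,0,0,0,0]' 25
python3 -m inch '[0.6,-2.5,0,0,0,0,0, 1.1,-5,0,0,0,0,0, 1.15,-5.3,0,0,0,0,0, 1.15,-5.3,0,0,0,0,0, 1.15,-5.3,0,0,0,0,0, 1.15,-5.3,0,0,0,0,0, 1.15,-5.3,0,0,0,0,0, 1.15,-5.3,0,0,0,0,0, 1.15,-5.3,0,0,0,0,0, 1.15,-5.3,0,0,0,0,0, 1.1,-5,0,0,0,0,0, 0.8,-3.9,0,0,0,0,0, 0,0,0,0,0,0,0, 0,0,0,0,0,0,0]' 25
python3 - <<'E'
from h import *
go(.4401,.3094,.17,.314)
E
```

```text
time_s: 33.6
ee_pos: [0.5002, -0.2912, 0.2589]
eef_rot: [-3.14, 0.001, 0.312]
force: [-0.5, 0.5, -0.8]
grip_width: 0.016
time_s: 35.35
ee_pos: [0.4402, 0.3084, 0.2603]
eef_rot: [3.14, -0.002, 0.314]
force: [-0.3, -0.3, -0.3]
grip_width: 0.0163
 before-turn axes [ 0.01 -0.11  9.03] after-turn axes [ 0.02 -0.09  9.03] turn [ 0.002 -0.002  0.   ]
```

```bash

python3 -m inch '[0.02,-0.1,2.5,0.002,-0.002,0,0, 0,0,4,0,0,0,0, 0,0,2.5,0,0,0,0, 0,0,0,0,0,0,0, 0,0,0,0,0,0,0, 0,0,0,0,0,0,0]' 25
python3 -c "
from h import *
go(.4401,.3094,.0690,.314)"
```

```text
time_s: 36.1
ee_pos: [0.4406, 0.3101, 0.1721]
eef_rot: [-3.14, -0.001, 0.314]
force: [-0.2, 0.5, -0.5]
grip_width: 0.0163
 before-turn axes [-0.08  0.06 10.31] after-turn axes [-0.07  0.05 10.31] turn [-0.001 -0.001 -0.   ]
```

```bash

python3 -m inch '[-0.04,0.03,2.5,0,0,0,0, 0,0,3,0,0,0,0, 0,0,2.5,0,0,0,0, 0,0,1.2,0,0,0,0, 0,0,0.6,0,0,0,0, 0,0,0.3,0,0,0,0, 0,0,0,0,0,0,0, 0,0,0,0,0,0,0]' 25
python3 -c "
from h import *
go(.4401,.3094,.0684,.314)"
```

```text
time_s: 37.1
ee_pos: [0.44, 0.3098, 0.0703]
eef_rot: [-3.14, -0.0, 0.314]
force: [0.1, 0.2, -1.2]
grip_width: 0.016
 before-turn axes [-0.    0.05  0.19] after-turn axes [-0.    0.05  0.19] turn [-0.001 -0.    -0.   ]
```

```bash

python3 -m inch '[0,0,0.1,0,0,0,0, 0,0,0.05,0,0,0,0, 0,0,0,0,0,0,0, 0,0,0,0,0,0,0, 0,0,0,0,0,0,0.3, 0,0,0,0,0,0,0.4, 0,0,0,0,0,0,0.5, 0,0,0,0,0,0,0.5, 0,0,-1,0,0,0,0.5, 0,0,-3,0,0,0,0.5, 0,0,-5,0,0,0,0.5, 0,0,-5,0,0,0,0.5, 0,0,-5,0,0,0,0.5, 0,0,0,0,0,0,0.5]' 25
python3 -m inch '[3,2,-1,0,0,0,0.5, 4,3,0,0,0,0,0.5, 2,1,0,0,0,0,0.5, 0,0,0,0,0,0,0.5, 0,0,0,0,0,0,0.5]' 25
python3 - <<'E'
from h import *
S={c:shot(c) for c in ('wrist','scene','side')}
for c,s in S.items():
    X=cloud(s).reshape(-1,3); z=X[:,2]
    for n,a,b,q,r in (('grip',.078,.094,(.62,.287),.1),('block',.034,.046,(.62,.287),.1),('tines',.082,.087,(.442,.308),.06),('collar',.0885,.0925,(.442,.308),.03),('handle',.146,.157,(.442,.308),.03)):
        P=X[(np.hypot(X[:,0]-q[0],X[:,1]-q[1])<r)&(z>a)&(z<b)]
        if len(P)>9: t=cv2.minAreaRect((P[:,:2]*1000).astype(np.float32)); print(c,n,len(P),np.round(t[0],1),np.round(t[1],1),round(t[2],1),np.round(np.median(P[:,2]),4))
i=[cv2.resize(S['wrist']['im'],(400,300)),cv2.resize(S['scene']['im'][80:300,90:410],(400,300)),cv2.resize(S['side']['im'][110:350,130:450],(400,300)),cv2.resize(S['scene']['im'][235:310,90:190],(400,300))]
cv2.imwrite('pics/w11.png',np.vstack([np.hstack(i[:2]),np.hstack(i[2:])])[:,:,::-1])
E
```

```text
time_s: 38.85
ee_pos: [0.4409, 0.3102, 0.2628]
eef_rot: [-3.139, -0.006, 0.314]
force: [-0.3, -0.5, -0.9]
grip_width: 0.047
time_s: 39.48
ee_pos: [0.5433, 0.2805, 0.2679]
eef_rot: [-3.141, 0.001, 0.314]
force: [-0.4, 0.1, -0.7]
grip_width: 0.047
wrist grip 1370 [618.  287.5] [24.4 79.5] 6.3 0.085
wrist block 1002 [618.  287.5] [ 30.2 129.6] 6.5 0.0392
wrist tines 1955 [446.5 309.3] [72.4 52. ] 2.7 0.0844
wrist collar 345 [441.  310.6] [28.6 32.9] 28.9 0.0895
wrist handle 316 [439.3 309.3] [16.3 15.6] 18.2 0.1511
scene grip 193 [621.5 282.1] [24.2 80.4] 6.1 0.0839
scene block 192 [625.4 282.1] [ 30.6 131.8] 1.7 0.0386
scene tines 142 [449.6 305. ] [73.1 54.1] 2.9 0.0835
scene collar 23 [445.6 301.5] [29.2 19.5] 36.0 0.0896
scene handle 23 [442.8 304.1] [15.1 16.1] 14.5 0.1495
side grip 321 [618.1 287. ] [26.7 80.9] 6.9 0.0848
side block 339 [617.  286.6] [ 32.5 129.6] 5.6 0.0392
side tines 330 [447.  308.9] [73.5 54. ] 3.5 0.0845
side collar 68 [446.9 312.1] [48.2 36.9] 2.0 0.0896
side handle 61 [438.8 308.5] [16.4 16.3] 15.4 0.1514
```

View pics/w11.png

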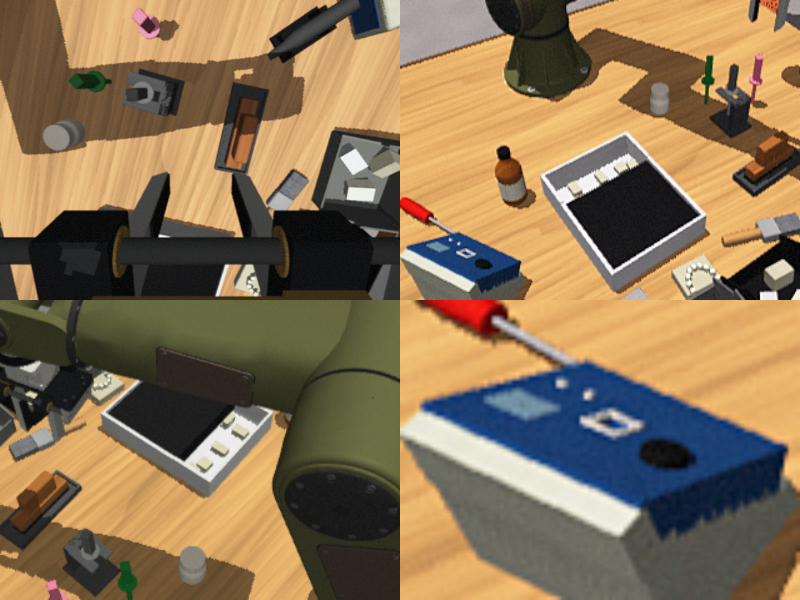

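Everything is where it should be: the stylus hangs by its collar (top at 90 mm, within 2 mm of its original place), the scraper is in its rest, the chips are in the tray, and the robot is clear. Handing in.

```bash
python3 -c "
from station import ctrl
print(ctrl.hand_in(), ctrl.get_obs()['time_s'])"
```

```text
the job is handed in; nothing more can be done
the job is handed in; nothing more can be done
```

The job is done and handed in at about 40 s of robot time. `hand_in` reports no verdict.

- **Offcuts:** two sweeps with the scraper put all five in the chip tray. Depth checked after the second sweep showed tops at 25 mm or lower where it could be read. Two of the side-view detections had no usable reading; the scene camera covered one. One chip sits close against the plate step, at about x = −102 mm. The plate is clear.
- **Scraper:** it stands in its rest, within about 3 mm of centre by the wrist and side cameras. The top of its grip bar is at 85 mm, as expected with the sole on the rest floor.
- **Button:** I pressed with the stylus until it bottomed. The force was 21 N at 20.7 mm depth, against 4 N for the spring fully in. I then withdrew fully. I did not measure the button's return directly; the later picture only shows the panel with the stylus gone.
- **Stylus:** it hangs upright by its collar in the rack, within 2 mm of where it started. Its handle top is at 151 mm. The green and pink look-alikes were not touched.
- **Bystanders:** none looked displaced in the last pictures, but I did not measure them.

**Checks that disagreed**
- The first grasp of the scraper closed on air just above the bar, without disturbing it. The cameras put the real fingertips about 40 mm short of the reported TCP, and I corrected for that from then on.
- The scene camera places things about 4–5 mm away from where the side and wrist cameras do. I went by the wrist camera for the fine moves.

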